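# Fetch the pink doughnut with tongs

## Task

Pick up the pastry tongs from their rest, close them on the pink-iced doughnut on the serving board, lift it and carry it over to the open takeaway carton. Finish while still holding: the doughnut stays gripped in the tongs, still, above the middle of the carton and well clear of its rim. Touch that doughnut only with the tongs, and leave the other doughnuts and the other things on the counter where they are.

Things in the scene. Friction and masses are not known exactly. Their poses are not given: they have to be found in the camera images.
- tongs_grip (a point): Grip point of the open steel tongs: half-way up, midway between two black 13 mm wide upright ribs on the outer faces of the arms (54 mm over both ribs when open): close the fingers on the ribs, along y. x points to the jaws, y from right to left arm, z up. 40 mm above the counter on the rest. Frame fixed to the left arm: it turns up to 0.15 rad from the tongs' middle line as they close.
- tongs_jaws (a point): Point midway between the two open jaws, 95 mm ahead of tongs_grip along its x axis, same height and axes; fixed to the left arm as well. Jaws are shallow V plates 50 mm long and 18 mm high, open 110 mm apart inside at their middles and 120 mm over all; put this point at the doughnut's centre.
- tongs_arm (a joint): Closing angle of the tongs, rad: 0 open (start), about 0.2 on a doughnut, 0.30 stop. A pivot spring holds them open: squeezing the ribs takes about 5 N to start, 8 N at the doughnut. Fingers stopped at about 50 mm opening carry the tongs with jaws still open; on the doughnut the ribs measure about 33 mm over all; command less, to keep squeezing.
- rest: Orange tongs rest, fixed: base 190 x 110 x 6 mm with two cross ridges, tops 31 mm above the counter, at 75 mm behind and 55 mm ahead of the tongs' grip point; the tongs lie along its x axis. Origin at the centre of its underside. A bystander bottle, 170 mm high, stands farther right.
- pink_donut_center (a point): Centre (half-way up) of the pink-iced doughnut with sprinkles, the one to fetch: 68 mm across, 27 mm high, about 60 g, standing loose on the board in any of three places. Its centre lies 13.5 mm above the board.
- choc_donut_center (a point): Centre of the dark chocolate doughnut, same size, a bystander on the board.
- plain_donut_center (a point): Centre of the plain doughnut without icing, same size, a bystander on the board.
- board: Fixed wooden serving board on feet, 110 (x) x 370 (y) x 60 mm high; origin at the centre of its underside; three doughnuts stand on top in a row along its y axis, about 130 mm apart. Beyond it (+x) stand a lidded coffee cup and a sugar jar, up to 115 mm high: bystanders.
- pink_donut: The pink-iced doughnut, origin at the centre of its underside.
- tongs: The tongs: 240 mm long, 120 g, lying on edge across the rest; two arms, strips 18 mm high, open and close horizontally about a pivot 105 mm behind the grip point. Axes as tongs_grip, origin 9 mm below it. They balance within 15 mm of the grip point.
- carton_mouth (a point): Centre of the mouth of the open cardboard takeaway carton, at rim height: carton fixed, 140 x 140 mm, rim 50 mm above the counter. Its flap is folded back outward beyond the +y side, up to about 85 mm high. A hand scanner (bystander) lies farther out, beyond the carton.
- carton: The carton, origin at the centre of its underside.
Mind the look-alikes: they are no part of the job. Leave any green or turquoise look-alike of the carton alone. What is shaped like the pink_donut but turquoise is not meant.

How it is judged:
On the way, in this order (a step that is already met when the one before it is completed fails the run):
1. the tongs are gripped and lifted off their rest (height (world z) of tongs_grip above 0.058 m and contact force between the fingers and tongs above 1 N and contact force between tongs and rest below 0.1 N), for 0.2 s.
2. the tongs are closed on the pink doughnut (contact force between tongs and pink_donut above 1 N and value of joint tongs_arm above 0.1 rad and contact force between the fingers and tongs above 1 N), for 0.2 s.
3. the doughnut is lifted off the board in the tongs (height (world z) of pink_donut_center above 0.09 m and contact force between pink_donut and board below 0.1 N and contact force between tongs and pink_donut above 1 N), for 0.2 s.
At the end, for the whole second after the job is handed in: Fingers hold the tongs, closed on the pink doughnut (over 1 N each); its centre is still, within 35 mm of the carton's middle and over 75 mm above the counter (rim 50 mm); doughnut and tongs touch no carton, board or rest; hand and arm do not touch the doughnut (all of step 2 and horizontal distance between pink_donut_center and carton_mouth below 0.035 m and height (world z) of pink_donut_center above 0.075 m and height (world z) of tongs_grip above 0.055 m and linear speed of pink_donut below 0.03 m/s and contact force between each of pink_donut, tongs and carton below 0.1 N and contact force between each of pink_donut, tongs and board below 0.1 N and contact force between tongs and rest below 0.1 N and contact force between pink_donut and the fingers below 0.1 N and contact force between pink_donut and the arm below 0.1 N); the arm keeps its last pose, push and grip.
It fails at once if hand or arm touches the pink doughnut (contact force between any of the fingers, the arm and pink_donut above 0.3 N).
It fails at once if a bystander is moved by more than 20 mm (distance of any of choc_donut_center, plain_donut_center, coffee_cup_center, syrup_center, scanner_center, sugar_jar_center from where it was at the start of the episode above 0.02 m).
It also fails if it takes over 48 s, if anything falls off the work surface, if the arm or the gripper's body presses on something with over 40 N, if the wrist force passes 120 N, or if a joint passes its speed limit or range.

## Robot

A 6-joint arm with a two-finger parallel gripper is mounted at the origin on the work surface. World frame = base frame: x ahead of the robot, y to its left, z up, the work surface at z = 0. Lengths are in m, angles in rad, forces in N, time in s.
With the tool pointing down it reaches from about 0.3 to 0.775 m from the base axis. Payload 14.6 kg.
Tool frame: the origin (TCP) lies on the centre line of the jaws, within the pads' length; the fingertips stand ctrl.tcp_to_tips ahead of it and the grasp point (between the pads) lies 2 mm behind it (ctrl.tcp_to_tips is the distance from the TCP to the fingertips, in m); z points along the fingers, y is the line along which they close (so a half turn about z gives the same grasp; the last joint's range is limited). The gripper opens to 94 mm and grips with 3 to 60 N. Pads are 16 mm wide; open, the fingers measure 119 mm over their backs; the gripper's body (75 mm by 177 mm) begins 78 mm behind the grasp point.
Start: joints at [-1.248, 0.3, 1.521, -0, 1.321, -0.067], TCP at [0.209, -0.509, 0.222] pointing down, gripper open.
Joint ranges: [-3.03, 3.03], [-0.79, 2.21], [0.23, 2.52], [-1.04, 4.18], [0, 3.07], [-2.55, 2.55]. Speed limits (rad/s): [2.22, 2.22, 2.57, 3.14, 3.14, 3.14].

## Interface

Orientations are given as [roll, pitch, yaw] about the fixed x, y, z axes, in that order (R = Rz(yaw) Ry(pitch) Rx(roll)).
In Python, from station import telemetry, viewer, hand_in, ctrl gives the robot as it stands.
- The arm moves only by the tool step_arm, never from a script. Its argument "plan" is a list of rows, each an object of numbers: "dx", "dy", "dz": the shift along the tool's x, y, z scaled (see below); "rx", "ry", "rz": the turn, a rotation vector about the tool's x, y, z scaled (see below); "claw": the closure, from 0 (fully open) to 1 (shut). In form: [{"dx": .., "dy": .., "dz": .., "rx": .., "ry": .., "rz": .., "claw": ..}, ...]. A call has 1 to 10 rows; each row shifts and turns the commanded pose from where the row before left it, along the tool's axes as they then stand; what a row does not reach is not made up. The controller multiplies each number of a shift by 0.1 m and each number of a turn by 90 degrees. A row lasts 1/10 s, in which the tool goes at most 50 mm and 8.59 degrees, less where a joint would pass 70% of its speed; a pose out of reach is approached as far as the arm can. A call with a number of a shift or a turn outside -1 to 1 is refused whole. A call with a gripper value outside its range is refused whole. The fingers move at their own pace and stop on an object; "grip_force" is the grip in N (left out, the last holds). Time passes only in rows, so rows that do not move let the fingers close. It gives the time, the measured TCP pose, the force, the opening and the grip force at its end, in the units of the state.
- telemetry.get_obs(): the state, without advancing time (a new reading comes with each control period).
- viewer.camera(name): name is "scene" or "top" or "wrist"; returns a dict with "img" (420x560x3 uint8, red, green, blue), "z_map" (420x560 float32, m along the optical axis (not along the pixel's ray), 0 where there is no reading), "fx", "fy", "cx", "cy" (pixels), "dist" ([k1, k2, p1, p2, k3] as OpenCV has them; the pictures are not rectified), "R" (3x3) and "t" (3): a world point X has camera coordinates R X + t; the wrist camera has in their place "tool_from_camera" (4x4, takes a point from camera to tool coordinates, whose origin is the TCP and whose axes are the flange's). Camera axes: x right, y down, z forward; pixel columns grow to the right and rows downward; lengths in m; the calibration is good to about 2 mm. A picture is of the moment at which its call begins: read the wrist's pose just before it.
- hand_in(): hands the job in; it is judged then, once.
Trained networks look in a picture, given as the dict that the camera call returned (one of the last four; its "shot" number tells which), for a name from the list of things; names that differ only in an ending like _2 or _b are one class to them, and where a whole thing is asked for, a point or a joint stands for the part that bears it (a point fixed in the world has none). Each returns a list of dicts, best first, with "score" (0 to 1); they miss things now and then, are a little off and sometimes report something else, mostly with a low value. They report only what shows in the picture. A call takes as long as a camera call. They do not tell look-alikes from the thing itself.
- viewer.recognise(target, picture): "rect" ([left, top, right, bottom] in pixels, round what is visible of it).
The state is a dict: "time_s": time; "qpos": joint angles; "joint_vel": joint speeds; "tau": joint torques, N m; "ee_pos": TCP position; "eef_rot": TCP orientation; "force": force on the tool from outside, world axes, zero at the start; "moment": the same for the moment, N m; "grip_width": finger opening in m; "grip_force": force on a finger pad.
Only numpy, scipy, OpenCV 4.12 (cv2) and the standard library are available. Lean on these libraries where they do the work, as an engineer would, in place of code of your own. Each camera call takes 0.05 s, during which the arm holds its last target. There are 200 camera calls.

## Working session

There is one attempt and no reset: what is moved stays moved. The work goes in short steps, Python scripts to look and compute and a tool call to move; the robot and the scene stay as the last step left them, time stands still between calls to the robot, and variables do not carry over. Pictures are saved under pics/ and viewed, at most 10 in all, crops included, and the job is handed in when it is done.

Besides the shell and the picture viewer there is one more tool, called after ">>>" as name(argument=value, ...) on one line, values as JSON. step_arm: Moves the arm, as the interface text tells. Shifts and turns lie within -1 to 1; 1 stands for 0.1 m of shift or 90 degrees of turn. Its arguments: {"type":"object","properties":{"plan":{"type":"array"},"grip_force":{"type":"number"}},"required":["plan"]}

```bash
ls; mkdir -p pics; cat > h.py <<'E'
import numpy as np, cv2
from station import telemetry, viewer, ctrl
from scipy.spatial.transform import Rotation as Ro
def cam(n):
    o=telemetry.get_obs(); c=viewer.camera(n)
    if 'R' in c: T=np.eye(4); T[:3,:3]=np.array(c['R']).T; T[:3,3]=-np.array(c['R']).T@np.array(c['t'])
    else:
        W=np.eye(4); e=np.array(o['eef_rot']); W[:3,:3]=Ro.from_euler('xyz',e).as_matrix(); W[:3,3]=o['ee_pos']
        T=W@np.array(c['tool_from_camera'])
    K=np.array([[c['fx'],0,c['cx']],[0,c['fy'],c['cy']],[0,0,1]]); c['K']=K; c['T']=T
    return c
def cloud(c):
    h,w=c['z_map'].shape; v,u=np.mgrid[:h,:w]
    p=cv2.undistortPoints(np.stack([u,v],-1).reshape(-1,1,2).astype(float),c['K'],np.array(c['dist'],float)).reshape(h,w,2)
    P=np.dstack([p,np.ones((h,w))])*c['z_map'][...,None]
    return P@c['T'][:3,:3].T+c['T'][:3,3]
def save(n,im): cv2.imwrite(f'pics/{n}.png',im[...,::-1])
E
python3 - <<'E'
from h import *
print(telemetry.get_obs(),ctrl.tcp_to_tips)
ims=[]
for n in['top','scene']:
    c=cam(n);P=cloud(c);save(n,c['img']);np.savez(f'{n}.npz',P=P,img=c['img'])
    for t in['tongs','rest','pink_donut','choc_donut_center','plain_donut_center','board','carton']:
        for r in viewer.recognise(t,c)[:3]:
            b=np.array(r['rect']);u,v=int((b[0]+b[2])/2),int((b[1]+b[3])/2)
            print(n,t,round(r['score'],2),b.round(),P[v,u].round(3))
E
```

```text
pics
{'time_s': 0.0, 'qpos': array([-1.24760216e+00,  3.00504495e-01,  1.52161944e+00,  3.97866751e-05,
        1.32070063e+00, -6.66359621e-02]), 'joint_vel': array([ 0.00019165, -0.00066728, -0.00061107,  0.00105173, -0.00047368,
       -0.00098144]), 'tau': array([ 2.45981873e-04, -5.31799686e+01, -3.52739668e+01,  7.08237151e-02,
        2.44207936e-02, -1.11051977e-04]), 'ee_pos': array([ 0.20892299, -0.50849477,  0.22185178]), 'eef_rot': array([-3.14036604e+00, -1.20480478e-04,  3.89820180e-01]), 'force': array([-0.68803584, -0.02034256, -0.37295816]), 'moment': array([0.02306017, 0.04097138, 0.03779802]), 'grip_force': 0.0, 'grip_width': 0.09404163206589054} 0.017
top tongs 0.57 [374. 222. 434. 308.] [4.260e-01 1.000e-03 1.524e+00]
top rest 0.74 [362. 235. 427. 309.] [ 0.428 -0.323  0.01 ]
top rest 0.52 [104. 246. 180. 300.] [0.425 0.379 0.002]
top pink_donut 0.86 [255. 120. 277. 145.] [0.828 0.035 0.003]
top pink_donut 0.62 [218. 173. 243. 196.] [0.667 0.132 0.06 ]
top choc_donut_center 0.51 [373. 221. 411. 306.] [ 0.453 -0.319  0.007]
top plain_donut_center 0.87 [314. 183. 3
[... 217 characters left out ...]
n 0.67 [105. 242. 179. 298.] [0.433 0.377 0.01 ]
scene tongs 0.96 [ 94. 160. 167. 225.] [ 0.42  -0.351  0.007]
scene rest 0.88 [104. 171. 182. 231.] [ 0.488 -0.309  0.037]
scene pink_donut 0.79 [282. 296. 314. 324.] [0.813 0.036 0.   ]
scene choc_donut_center 0.77 [258. 220. 291. 244.] [0.64  0.001 0.061]
scene choc_donut_center 0.49 [ 92. 156. 168. 225.] [ 0.414 -0.351  0.009]
scene plain_donut_center 0.65 [198. 220. 228. 245.] [ 0.652 -0.133  0.086]
scene board 0.78 [186. 215. 359. 270.] [ 0.685 -0.007  0.076]
scene carton 0.79 [364. 136. 453. 200.] [0.395 0.386 0.006]
scene carton 0.79 [372. 197. 478. 274.] [0.638 0.36  0.007]
scene carton 0.67 [223. 142. 300. 210.] [ 0.39  -0.01   0.006]
```

```bash
python3 - <<'E'
import cv2
a=cv2.imread('pics/top.png')[90:330,80:460];cv2.imwrite('pics/a.png',cv2.resize(a,(760,480),interpolation=cv2.INTER_CUBIC))
E
```

```text
(no output)
```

View pics/a.png

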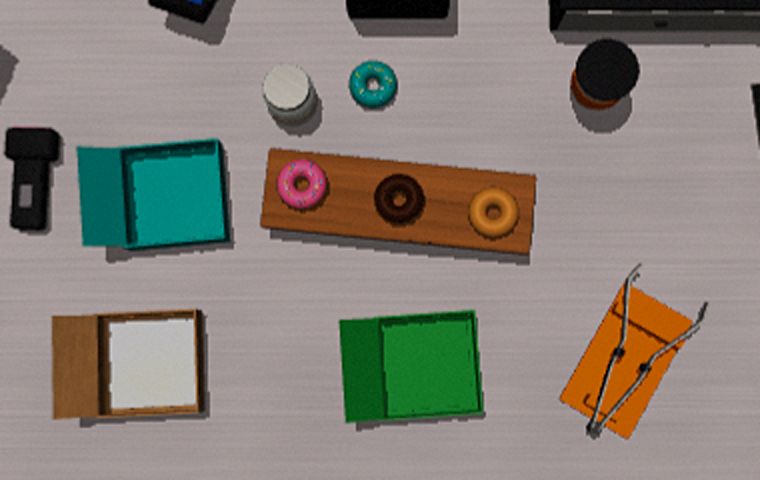

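View pics/scene.png

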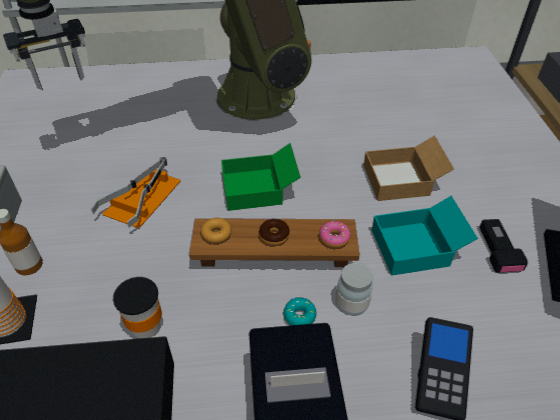

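The top crop shows the tongs with the pivot at (594,430) and the ribs at (618,352) and (645,368), so they point up and to the right. The pink doughnut is at (302,184), at the +y end of the board, and the brown carton is at (152,362). The green and turquoise cartons and the turquoise doughnut are decoys.

```bash
cat >> h.py <<'E'
def ray(c,uv,z):
    p=cv2.undistortPoints(np.array(uv,float).reshape(-1,1,2),c['K'],np.array(c['dist'],float)).reshape(-1,2)
    d=np.c_[p,np.ones(len(p))]@c['T'][:3,:3].T; o=c['T'][:3,3]
    return o+d*((z-o[2])/d[:,2])[:,None]
E
python3 - <<'E'
from h import *
c=cam('top');f=lambda x,y:(80+x/2,90+y/2)
q=ray(c,[f(594,430),f(618,352),f(645,368),f(636,270),f(704,308)],.049);print(q.round(3))
m=(q[1]+q[2])/2;d=m-q[0];print('grip',m,'yaw',np.arctan2(d[1],d[0]))
d=(q[3]+q[4])/2-q[0];print('yaw2',np.arctan2(d[1],d[0]),np.hypot(*d[:2]))
P=cloud(c);im=c['img'].astype(int);hsv=cv2.cvtColor(c['img'],cv2.COLOR_RGB2HSV)
H,S,V=[hsv[...,i].astype(int) for i in range(3)]
def rep(n,m):
    X=P[m&np.isfinite(P).all(-1)];print(n,len(X),np.median(X,0).round(4),np.percentile(X,[3,97],axis=0).round(3))
rep('pink',(H>150)&(H<178)&(S>80)&(V>90)&(P[...,2]>.06)&(P[...,0]>.5))
vv,uu=np.mgrid[:420,:560]
w=(S<30)&(V>150)&(uu>131)&(uu<184)&(vv>243)&(vv<300)&(abs(P[...,2])<.02); rep('carton floor',w)
r=(uu>100)&(uu<188)&(vv>240)&(vv<302)&(P[...,2]>.035)&(P[...,2]<.06);rep('rim',r)
b=(uu>205)&(uu<352)&(vv>160)&(vv<225)&(P[...,2]>.05)&(P[...,2]<.07);rep('board',b)
print(cv2.minAreaRect(P[b][:,:2].astype(np.float32)))
# colored (brown outline)
q=ray(c,[f(99,316),f(201,310),f(206,412),f(97,417)],.05);print(q.round(3),q.mean(0))
q=ray(c,[f(302,184),f(400,199),f(494,212)],.0735);print(q.round(3))
E
```

```text
[[ 0.34  -0.267  0.049]
 [ 0.444 -0.301  0.049]
 [ 0.423 -0.337  0.049]
 [ 0.556 -0.328  0.049]
 [ 0.504 -0.42   0.049]]
grip [ 0.43339551 -0.31940552  0.049     ] yaw -0.5130467355473382
yaw2 -0.515065450862418 0.21877367710470863
pink 375 [0.6701 0.1292 0.086 ] [[0.641 0.1   0.079]
 [0.699 0.157 0.092]]
carton floor 1811 [0.4307 0.341  0.0044] [[ 0.375  0.285 -0.002]
 [ 0.489  0.395  0.011]]
rim 570 [0.4306 0.4054 0.0521] [[0.359 0.269 0.036]
 [0.5   0.422 0.059]]
board 3980 [ 0.6457 -0.0022  0.0599] [[ 0.59  -0.177  0.053]
 [ 0.709  0.173  0.066]]
((0.6505038738250732, -0.0021028220653533936), (0.3707842230796814, 0.1117437481880188), 84.15623474121094)
[[0.493 0.403 0.05 ]
 [0.501 0.265 0.05 ]
 [0.364 0.256 0.05 ]
 [0.357 0.401 0.05 ]] [0.42863833 0.33119368 0.05      ]
[[ 0.67   0.128  0.073]
 [ 0.65  -0.005  0.073]
 [ 0.632 -0.132  0.073]]
```

>>> step_arm(plan=[{"dx": 0.28,"dy": -0.09},{"dx": 0.28,"dy": -0.09},{"dx": 0.28,"dy": -0.09},{"dx": 0.28,"dy": -0.09},{"dx": 0.28,"dy": -0.09},{"dx": 0.28,"dy": -0.09},{"dx": 0.28,"dy": -0.09},{"dx": 0.28,"dy": -0.09},{"dx": 0.28,"dy": -0.09},{"dx": 0.28,"dy": -0.09}], grip_force=20)

```text
$.plan[0]: bad value
```

>>> step_arm(plan=[{"rz": 0.083},{"rz": 0.083},{"rz": 0.083},{"rz": 0.083},{"rz": 0.083},{"rz": 0.083},{"rz": 0.078},{}])

```text
$.plan[0]: bad value
```

```bash
python3 - <<'E'
from h import *
c=cam('wrist');save('w1',c['img']);np.savez('w1.npz',**{k:c[k] for k in('K','T','dist','z_map','img')})
print(telemetry.get_obs()['ee_pos'],telemetry.get_obs()['eef_rot'])
E
```

```text
[ 0.20897946 -0.50873264  0.22245269] [-3.14157140e+00  1.62950420e-05  3.89731474e-01]
```

View pics/w1.png

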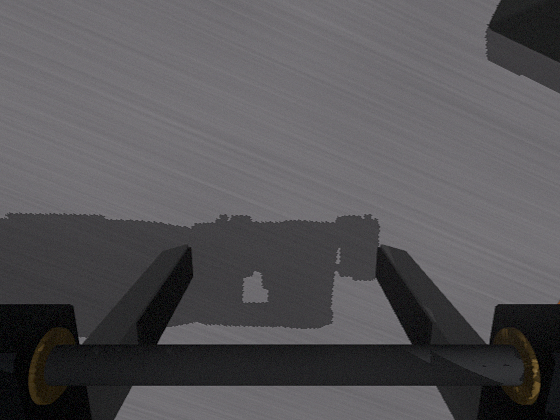

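The rows were refused because every key has to be given. The picture shows only the counter and the gripper fingers, from the start pose.

>>> step_arm(plan=[{"dx": 0.28,"dy": -0.09,"dz": 0,"rx": 0,"ry": 0,"rz": 0,"claw": 0},{"dx": 0.28,"dy": -0.09,"dz": 0,"rx": 0,"ry": 0,"rz": 0,"claw": 0},{"dx": 0.28,"dy": -0.09,"dz": 0,"rx": 0,"ry": 0,"rz": 0,"claw": 0},{"dx": 0.28,"dy": -0.09,"dz": 0,"rx": 0,"ry": 0,"rz": 0,"claw": 0},{"dx": 0.28,"dy": -0.09,"dz": 0,"rx": 0,"ry": 0,"rz": 0,"claw": 0},{"dx": 0.28,"dy": -0.09,"dz": 0,"rx": 0,"ry": 0,"rz": 0,"claw": 0},{"dx": 0.28,"dy": -0.09,"dz": 0,"rx": 0,"ry": 0,"rz": 0,"claw": 0},{"dx": 0.28,"dy": -0.09,"dz": 0,"rx": 0,"ry": 0,"rz": 0,"claw": 0},{"dx": 0.28,"dy": -0.09,"dz": 0,"rx": 0,"ry": 0,"rz": 0,"claw": 0},{"dx": 0.28,"dy": -0.09,"dz": 0,"rx": 0,"ry": 0,"rz": 0,"claw": 0}], grip_force=20)

```text
time_s: 1.9
ee_pos: [0.4346, -0.3182, 0.2225]
eef_rot: [3.141, -0.0, 0.39]
force: [-0.2, 0.4, 0.1]
grip_width: 0.0936
grip_force: 0.0
```

>>> step_arm(plan=[{"dx": 0,"dy": 0,"dz": 0,"rx": 0,"ry": 0,"rz": 0.083,"claw": 0},{"dx": 0,"dy": 0,"dz": 0,"rx": 0,"ry": 0,"rz": 0.083,"claw": 0},{"dx": 0,"dy": 0,"dz": 0,"rx": 0,"ry": 0,"rz": 0.083,"claw": 0},{"dx": 0,"dy": 0,"dz": 0,"rx": 0,"ry": 0,"rz": 0.083,"claw": 0},{"dx": 0,"dy": 0,"dz": 0,"rx": 0,"ry": 0,"rz": 0.083,"claw": 0},{"dx": 0,"dy": 0,"dz": 0,"rx": 0,"ry": 0,"rz": 0.083,"claw": 0},{"dx": 0,"dy": 0,"dz": 0,"rx": 0,"ry": 0,"rz": 0.078,"claw": 0},{"dx": 0,"dy": 0,"dz": 0,"rx": 0,"ry": 0,"rz": 0,"claw": 0}])

```text
time_s: 2.7
ee_pos: [0.4338, -0.3191, 0.2225]
eef_rot: [3.142, 0.0, -0.517]
force: [0.9, 0.3, -0.2]
grip_width: 0.094
grip_force: 0.0
```

```bash
python3 - <<'E'
from h import *
c=cam('wrist');save('w2',c['img']);np.savez('w1.npz',**{k:c[k] for k in('K','T','dist','z_map','img')})
print(telemetry.get_obs()['ee_pos'],telemetry.get_obs()['eef_rot'],telemetry.get_obs()['qpos'])
E
```

```text
[ 0.4337948  -0.31908911  0.22245172] [-3.14156855e+00 -2.60202869e-05 -5.12366339e-01] [-7.02236670e-01  2.74312665e-01  1.55384059e+00  2.95506113e-05
  1.31341839e+00  1.38091847e+00]
```

View pics/w2.png

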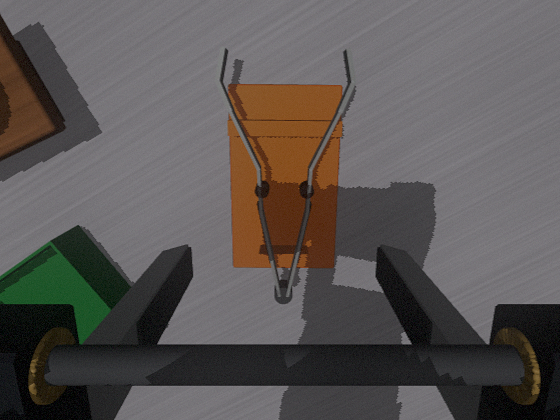

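The wrist view shows the ribs at about (262,189) and (307,189), the pivot at (283,291), and the jaw bends at (222,80) and (349,83). The tongs line up with the tool.

```bash
python3 - <<'E'
from h import *
c=dict(np.load('w1.npz'));P=cloud(c)
for n,uv in dict(ribL=(262,189),ribR=(307,189),piv=(283,293),jl=(222,80),jr=(349,83)).items():
    w=P[uv[1]-6:uv[1]+7,uv[0]-6:uv[0]+7].reshape(-1,3); print(n,w[w[:,2]>.03].mean(0).round(4),w[:,2].max().round(4),(w[:,2]>.03).sum())
for z in(.049,.06):
    q=ray(c,[(262,189),(307,189),(283,293),(222,80),(349,83)],z); m=(q[0]+q[1])/2
    d1=m-q[2];d2=(q[3]+q[4])/2-q[2];d3=q[0]-q[1]
    print(z,m.round(4),np.linalg.norm(d3),np.hypot(*d1[:2]),[np.arctan2(d[1],d[0]).round(3) for d in(d1,d2)],np.arctan2(-d3[0],d3[1]))
    t=Ro.from_euler('z',-.512).as_matrix().T@(m-np.array([.4338,-.3191,0]));print('in heading frame',t)
E
```

```text
ribL [ 0.4467 -0.3052  0.0503] 0.385 164
ribR [ 0.4266 -0.3402  0.0506] 0.385 155
piv [ 0.3464 -0.2702  0.0491] 0.0512 169
jl [ 0.5451 -0.3214  0.0491] 0.385 98
jr [ 0.4884 -0.4169  0.0459] 0.0511 107
0.049 [ 0.4363 -0.3229  0.049 ] 0.0408828289886294 0.10417693254202558 [np.float64(-0.53), np.float64(-0.528)] -0.5163924383920128
in heading frame [ 0.00401736 -0.00205178  0.049     ]
0.06 [ 0.4384 -0.324   0.06  ] 0.03954451770677116 0.10076667039580388 [np.float64(-0.53), np.float64(-0.528)] -0.5163924383920131
in heading frame [ 0.00637581 -0.00203557  0.06      ]
```

>>> step_arm(plan=[{"dx": 0.04,"dy": 0.02,"dz": 0.2,"rx": 0,"ry": 0,"rz": 0.008,"claw": 0},{"dx": 0,"dy": 0,"dz": 0.2,"rx": 0,"ry": 0,"rz": 0,"claw": 0},{"dx": 0,"dy": 0,"dz": 0.2,"rx": 0,"ry": 0,"rz": 0,"claw": 0},{"dx": 0,"dy": 0,"dz": 0.2,"rx": 0,"ry": 0,"rz": 0,"claw": 0},{"dx": 0,"dy": 0,"dz": 0.2,"rx": 0,"ry": 0,"rz": 0,"claw": 0},{"dx": 0,"dy": 0,"dz": 0.2,"rx": 0,"ry": 0,"rz": 0,"claw": 0},{"dx": 0,"dy": 0,"dz": 0.2,"rx": 0,"ry": 0,"rz": 0,"claw": 0},{"dx": 0,"dy": 0,"dz": 0.2,"rx": 0,"ry": 0,"rz": 0,"claw": 0},{"dx": 0,"dy": 0,"dz": 0.15,"rx": 0,"ry": 0,"rz": 0,"claw": 0},{"dx": 0,"dy": 0,"dz": 0.1,"rx": 0,"ry": 0,"rz": 0,"claw": 0}])

```text
time_s: 3.75
ee_pos: [0.436, -0.3226, 0.0364]
eef_rot: [-3.141, 0.001, -0.524]
force: [0.0, 0.2, -0.7]
grip_width: 0.0942
grip_force: 0.0
```

>>> step_arm(plan=[{"dx": 0,"dy": 0,"dz": 0,"rx": 0,"ry": 0,"rz": 0,"claw": 0.3},{"dx": 0,"dy": 0,"dz": 0,"rx": 0,"ry": 0,"rz": 0,"claw": 0.38},{"dx": 0,"dy": 0,"dz": 0,"rx": 0,"ry": 0,"rz": 0,"claw": 0.47},{"dx": 0,"dy": 0,"dz": 0,"rx": 0,"ry": 0,"rz": 0,"claw": 0.47},{"dx": 0,"dy": 0,"dz": 0,"rx": 0,"ry": 0,"rz": 0,"claw": 0.47},{"dx": 0,"dy": 0,"dz": 0,"rx": 0,"ry": 0,"rz": 0,"claw": 0.47},{"dx": 0,"dy": 0,"dz": 0,"rx": 0,"ry": 0,"rz": 0,"claw": 0.47}])

```text
time_s: 4.45
ee_pos: [0.4365, -0.3229, 0.0378]
eef_rot: [3.142, -0.001, -0.527]
force: [0.2, 0.1, 3.2]
grip_width: 0.0499
grip_force: 7.2
```

>>> step_arm(plan=[{"dx": 0,"dy": 0,"dz": -0.08,"rx": 0,"ry": 0,"rz": 0,"claw": 0.47},{"dx": 0,"dy": 0,"dz": -0.12,"rx": 0,"ry": 0,"rz": 0,"claw": 0.47},{"dx": 0,"dy": 0,"dz": -0.16,"rx": 0,"ry": 0,"rz": 0,"claw": 0.47},{"dx": 0,"dy": 0,"dz": -0.2,"rx": 0,"ry": 0,"rz": 0,"claw": 0.47},{"dx": 0,"dy": 0,"dz": -0.2,"rx": 0,"ry": 0,"rz": 0,"claw": 0.47},{"dx": 0,"dy": 0,"dz": -0.2,"rx": 0,"ry": 0,"rz": 0,"claw": 0.47},{"dx": 0,"dy": 0,"dz": -0.2,"rx": 0,"ry": 0,"rz": 0,"claw": 0.47},{"dx": 0,"dy": 0,"dz": -0.2,"rx": 0,"ry": 0,"rz": 0,"claw": 0.47},{"dx": 0,"dy": 0,"dz": -0.16,"rx": 0,"ry": 0,"rz": 0,"claw": 0.47},{"dx": 0,"dy": 0,"dz": -0.08,"rx": 0,"ry": 0,"rz": 0,"claw": 0.47}])

```text
time_s: 5.45
ee_pos: [0.4365, -0.323, 0.1997]
eef_rot: [3.141, -0.002, -0.528]
force: [0.3, 0.4, -0.6]
grip_width: 0.0501
grip_force: 5.8
```

```bash
python3 - <<'E'
from h import *
c=cam('wrist');save('w3',c['img']);np.savez('w3.npz',**{k:c[k] for k in('K','T','dist','z_map','img')})
o=telemetry.get_obs();print(o['ee_pos'],o['eef_rot'],o['grip_force'],o['grip_width'])
P=cloud(c)
for x in (225,250,262,345,310):
    pass
# height profile along tongs: points near TCP height
z=P[...,2];m=(z>o['ee_pos'][2]-.04)&(z<o['ee_pos'][2]+.03)
L=(P-o['ee_pos'])@Ro.from_euler('z',o['eef_rot'][2]).as_matrix()
for a in np.arange(-.1,.14,.02):
    k=m&(L[...,0]>a)&(L[...,0]<a+.02)&(abs(L[...,1])<.08)
    if k.sum()>5: print(round(a+.01,2),k.sum(),np.percentile(L[k][:,2],[20,50,80]).round(4),np.percentile(L[k][:,1],[2,98]).round(3))
E
```

```text
[ 0.43665643 -0.32311447  0.20012124] [ 3.14105129e+00 -3.05496369e-03 -5.27566476e-01] 5.786825269460678 0.05004790382370339
-0.09 51 [-0.0065 -0.0042 -0.0021] [-0.009  0.007]
-0.07 704 [-0.0005  0.0069  0.0107] [-0.015  0.013]
-0.05 267 [0.0087 0.0106 0.0112] [-0.017  0.015]
-0.03 692 [-0.0025  0.0063  0.0108] [-0.022  0.02 ]
-0.01 1821 [0.0101 0.011  0.0118] [-0.026  0.024]
0.01 4549 [0.0004 0.0105 0.0197] [-0.037  0.035]
0.03 1749 [-0.      0.0087  0.0112] [-0.032  0.029]
0.05 1933 [-0.0001  0.0089  0.0112] [-0.041  0.038]
0.07 2293 [0.0006 0.0099 0.0114] [-0.05   0.048]
0.09 2738 [0.0009 0.01   0.0115] [-0.056  0.053]
0.11 2300 [-0.0006  0.0082  0.0114] [-0.054  0.051]
```

View pics/w3.png

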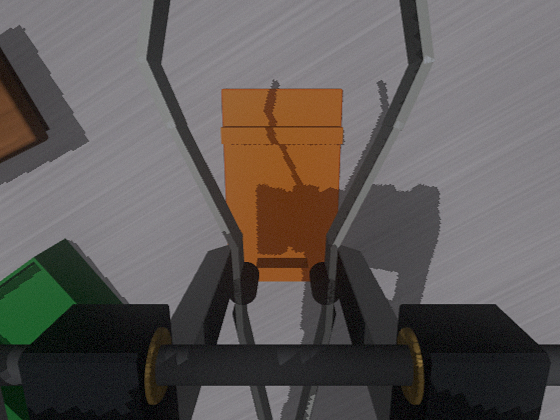

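The tongs hang level in the fingers: their tops sit 11 mm above the TCP, and the jaws are open at (155,60) and (425,62). Next I carry them towards the pink doughnut.

>>> step_arm(plan=[{"dx": -0.03,"dy": -0.12,"dz": 0,"rx": 0,"ry": 0,"rz": 0,"claw": 0.47},{"dx": -0.06,"dy": -0.24,"dz": 0,"rx": 0,"ry": 0,"rz": 0,"claw": 0.47},{"dx": -0.06,"dy": -0.24,"dz": 0,"rx": 0,"ry": 0,"rz": 0,"claw": 0.47},{"dx": -0.06,"dy": -0.24,"dz": 0,"rx": 0,"ry": 0,"rz": 0,"claw": 0.47},{"dx": -0.06,"dy": -0.24,"dz": 0,"rx": 0,"ry": 0,"rz": 0,"claw": 0.47},{"dx": -0.06,"dy": -0.24,"dz": 0,"rx": 0,"ry": 0,"rz": 0,"claw": 0.47},{"dx": -0.06,"dy": -0.24,"dz": 0,"rx": 0,"ry": 0,"rz": 0,"claw": 0.47},{"dx": -0.06,"dy": -0.24,"dz": 0,"rx": 0,"ry": 0,"rz": 0,"claw": 0.47},{"dx": -0.06,"dy": -0.24,"dz": 0,"rx": 0,"ry": 0,"rz": 0,"claw": 0.47},{"dx": -0.06,"dy": -0.24,"dz": 0,"rx": 0,"ry": 0,"rz": 0,"claw": 0.47}])

```text
time_s: 6.5
ee_pos: [0.5015, -0.0952, 0.1965]
eef_rot: [3.141, 0.002, -0.527]
force: [0.6, 0.7, -1.3]
grip_width: 0.0501
grip_force: 5.8
```

>>> step_arm(plan=[{"dx": -0.06,"dy": -0.24,"dz": 0,"rx": 0,"ry": 0,"rz": 0,"claw": 0.47},{"dx": -0.06,"dy": -0.24,"dz": 0,"rx": 0,"ry": 0,"rz": 0,"claw": 0.47},{"dx": -0.06,"dy": -0.24,"dz": 0,"rx": 0,"ry": 0,"rz": 0,"claw": 0.47},{"dx": -0.06,"dy": -0.24,"dz": 0,"rx": 0,"ry": 0,"rz": 0,"claw": 0.47},{"dx": -0.06,"dy": -0.24,"dz": 0,"rx": 0,"ry": 0,"rz": 0,"claw": 0.47},{"dx": -0.06,"dy": -0.24,"dz": 0,"rx": 0,"ry": 0,"rz": 0,"claw": 0.47},{"dx": -0.06,"dy": -0.24,"dz": 0,"rx": 0,"ry": 0,"rz": 0,"claw": 0.47},{"dx": -0.06,"dy": -0.24,"dz": 0,"rx": 0,"ry": 0,"rz": 0,"claw": 0.47},{"dx": -0.06,"dy": -0.24,"dz": 0,"rx": 0,"ry": 0,"rz": 0,"claw": 0.47},{"dx": -0.03,"dy": -0.12,"dz": 0,"rx": 0,"ry": 0,"rz": 0,"claw": 0.47}])

```text
time_s: 7.5
ee_pos: [0.5668, 0.1307, 0.1963]
eef_rot: [3.141, 0.002, -0.526]
force: [-0.5, 0.2, -1.4]
grip_width: 0.0501
grip_force: 5.8
```

>>> step_arm(plan=[{"dx": 0,"dy": 0,"dz": 0,"rx": 0,"ry": 0,"rz": -0.03,"claw": 0.47},{"dx": 0,"dy": 0,"dz": 0,"rx": 0,"ry": 0,"rz": -0.06,"claw": 0.47},{"dx": 0,"dy": 0,"dz": 0,"rx": 0,"ry": 0,"rz": -0.06,"claw": 0.47},{"dx": 0,"dy": 0,"dz": 0,"rx": 0,"ry": 0,"rz": -0.06,"claw": 0.47},{"dx": 0,"dy": 0,"dz": 0,"rx": 0,"ry": 0,"rz": -0.033,"claw": 0.47},{"dx": 0,"dy": 0,"dz": 0,"rx": 0,"ry": 0,"rz": 0,"claw": 0.47},{"dx": 0,"dy": 0,"dz": 0,"rx": 0,"ry": 0,"rz": 0,"claw": 0.47}])

```text
time_s: 8.2
ee_pos: [0.567, 0.1286, 0.1971]
eef_rot: [3.141, 0.001, -0.148]
force: [-0.1, 0.8, -0.9]
grip_width: 0.0498
grip_force: 5.8
```

```bash
cat > look.py <<'E'
import sys
from h import *
c=cam('wrist');save(sys.argv[1],c['img']);np.savez(sys.argv[1]+'.npz',**{k:c[k] for k in('K','T','dist','z_map','img')})
o=telemetry.get_obs();print(o['ee_pos'],o['eef_rot'],o['grip_force'],o['grip_width'],o['qpos'][5])
P=cloud(c);p=np.array(o['ee_pos']);L=(P-p)@Ro.from_euler('z',o['eef_rot'][2]).as_matrix()
hsv=cv2.cvtColor(c['img'],cv2.COLOR_RGB2HSV).astype(int);H,S,V=hsv[...,0],hsv[...,1],hsv[...,2]
m=(H>150)&(H<178)&(S>80)&(V>60)
n,lab,st,_=cv2.connectedComponentsWithStats(m.astype(np.uint8));i=1+st[1:,4].argmax();k=lab==i
print('pink px',st[i],'z',np.percentile(P[k][:,2],[5,50,95]))
(x,y),r=cv2.minEnclosingCircle(np.percentile(L[k][:,:2],50,axis=0,keepdims=True).astype(np.float32)) if 0 else cv2.minEnclosingCircle(L[k&(P[...,2]>p[2]*0+np.percentile(P[k][:,2],5)-.003)][:,:2].astype(np.float32))
print('pink heading frame',x,y,r,'world',P[k].mean(0),'mid',np.percentile(L[k],[2,98],axis=0).mean(0))
t=(abs(L[...,2]-.011)<.006)&(L[...,0]>.085)&(L[...,0]<.105)&(abs(L[...,1])<.07)&~m
for s in(-1,1):
    a=L[t&(L[...,1]*s>0)]; print('arm',s,len(a),a.mean(0) if len(a) else '')
E
python3 look.py w4
```

```text
[0.56711084 0.12857013 0.19712987] [ 3.14141743e+00  5.56311771e-04 -1.47547099e-01] 5.776286646723747 0.05010915200399507 1.8783025021534814
pink px [ 212   13   96  102 6486] z [0.08141561 0.08703624 0.08925731]
pink heading frame 0.10321027040481567 0.01541611272841692 0.0333554781973362 world [0.67145698 0.12823179 0.08749799] mid [ 0.10288201  0.01517436 -0.11230451]
arm -1 965 [ 0.09530736 -0.05289001  0.01043136]
arm 1 963 [0.09528768 0.05059043 0.01029904]
```

View pics/w4.png

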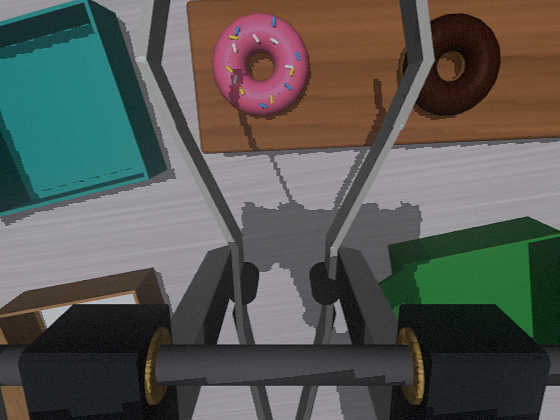

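The wrist view shows the pink doughnut at (261,65). It is about 16 mm left of and 8 mm ahead of the jaw middle, and choc at (451,65) is clear. I'll correct sideways, then descend.

>>> step_arm(plan=[{"dx": 0.04,"dy": -0.08,"dz": 0,"rx": 0,"ry": 0,"rz": 0,"claw": 0.47},{"dx": 0.04,"dy": -0.08,"dz": 0,"rx": 0,"ry": 0,"rz": 0,"claw": 0.47},{"dx": 0,"dy": 0,"dz": 0.1,"rx": 0,"ry": 0,"rz": 0,"claw": 0.47},{"dx": 0,"dy": 0,"dz": 0.2,"rx": 0,"ry": 0,"rz": 0,"claw": 0.47},{"dx": 0,"dy": 0,"dz": 0.2,"rx": 0,"ry": 0,"rz": 0,"claw": 0.47},{"dx": 0,"dy": 0,"dz": 0.15,"rx": 0,"ry": 0,"rz": 0,"claw": 0.47},{"dx": 0,"dy": 0,"dz": 0.05,"rx": 0,"ry": 0,"rz": 0,"claw": 0.47},{"dx": 0,"dy": 0,"dz": 0,"rx": 0,"ry": 0,"rz": 0,"claw": 0.47}])

```text
time_s: 9.05
ee_pos: [0.5774, 0.1433, 0.1268]
eef_rot: [3.141, 0.001, -0.146]
force: [0.0, 0.0, -1.8]
grip_width: 0.0502
grip_force: 5.8
```

```bash
python3 look.py w5
```

```text
[0.57776792 0.14334482 0.12771896] [-3.14151742e+00 -2.36801313e-04 -1.45826512e-01] 5.781529918313026 0.05013926890172723 1.898295644654392
pink px [  219     0   128   133 11472] z [0.08152714 0.08714025 0.08923405]
pink heading frame 0.09494423866271973 -0.0008238262962549925 0.033497363328933716 world [0.67173966 0.12877785 0.08743662] mid [ 0.09434738 -0.00080442 -0.04283248]
arm -1 922 [ 0.09531955 -0.05308765  0.00979419]
arm 1 923 [0.09524713 0.05053438 0.00964193]
```

>>> step_arm(plan=[{"dx": 0,"dy": 0,"dz": 0.1,"rx": 0,"ry": 0,"rz": 0,"claw": 0.47},{"dx": 0,"dy": 0,"dz": 0.15,"rx": 0,"ry": 0,"rz": 0,"claw": 0.47},{"dx": 0,"dy": 0,"dz": 0.15,"rx": 0,"ry": 0,"rz": 0,"claw": 0.47},{"dx": 0,"dy": 0,"dz": 0.08,"rx": 0,"ry": 0,"rz": 0,"claw": 0.47},{"dx": 0,"dy": 0,"dz": 0.04,"rx": 0,"ry": 0,"rz": 0,"claw": 0.47},{"dx": 0,"dy": 0,"dz": 0,"rx": 0,"ry": 0,"rz": 0,"claw": 0.47},{"dx": 0,"dy": 0,"dz": 0,"rx": 0,"ry": 0,"rz": 0,"claw": 0.47}])

```text
time_s: 9.8
ee_pos: [0.5778, 0.1433, 0.0758]
eef_rot: [-3.141, -0.001, -0.146]
force: [-0.4, -0.3, -1.2]
grip_width: 0.0501
grip_force: 5.8
```

```bash
python3 look.py w6
```

```text
[0.57785558 0.14333066 0.075963  ] [-3.14131125e+00 -7.86066224e-04 -1.45829901e-01] 5.779949873685837 0.04974211922339599 1.898231217113419
pink px [  198     0   170   143 16931] z [0.08147238 0.08710602 0.0891961 ]
pink heading frame 0.09465977549552917 -0.0009171978454105556 0.03338998183608055 world [0.66714491 0.12949354 0.0869374 ] mid [ 0.08845318 -0.00085716  0.00885349]
arm -1 1252 [ 0.09508723 -0.04613511  0.01112084]
arm 1 1161 [0.09498475 0.04475831 0.01087695]
```

>>> step_arm(plan=[{"dx": 0,"dy": 0,"dz": 0.015,"rx": 0,"ry": 0,"rz": 0,"claw": 0.52},{"dx": 0,"dy": 0,"dz": 0,"rx": 0,"ry": 0,"rz": 0,"claw": 0.56},{"dx": 0,"dy": 0,"dz": 0,"rx": 0,"ry": 0,"rz": 0,"claw": 0.6},{"dx": 0,"dy": 0,"dz": 0,"rx": 0,"ry": 0,"rz": 0,"claw": 0.64},{"dx": 0,"dy": 0,"dz": 0,"rx": 0,"ry": 0,"rz": 0,"claw": 0.68},{"dx": 0,"dy": 0,"dz": 0,"rx": 0,"ry": 0,"rz": 0,"claw": 0.75},{"dx": 0,"dy": 0,"dz": 0,"rx": 0,"ry": 0,"rz": 0,"claw": 0.75},{"dx": 0,"dy": 0,"dz": 0,"rx": 0,"ry": 0,"rz": 0,"claw": 0.75},{"dx": 0,"dy": 0,"dz": 0,"rx": 0,"ry": 0,"rz": 0,"claw": 0.75},{"dx": 0,"dy": 0,"dz": 0,"rx": 0,"ry": 0,"rz": 0,"claw": 0.75}], grip_force=22)

```text
time_s: 10.85
ee_pos: [0.5776, 0.1433, 0.074]
eef_rot: [-3.142, -0.0, -0.146]
force: [0.2, -0.4, -1.2]
grip_width: 0.0328
grip_force: 22.0
```

```bash
python3 look.py w7
```

```text
[0.57761698 0.14327439 0.07395515] [-3.14154884e+00 -7.06611071e-05 -1.45853798e-01] 21.99984222650528 0.03246268330263016 1.8982294908150958
pink px [  198     0   173   143 17244] z [0.08127228 0.08706622 0.08918707]
pink heading frame 0.09485826641321182 -0.0014986334135755897 0.033635254949331284 world [0.66673115 0.12901895 0.08691987] mid [ 0.08823203 -0.00130922  0.01074147]
arm -1 1172 [ 0.09514949 -0.03353548  0.0119085 ]
arm 1 1102 [0.09503253 0.03110297 0.01155266]
```

View pics/w7.png

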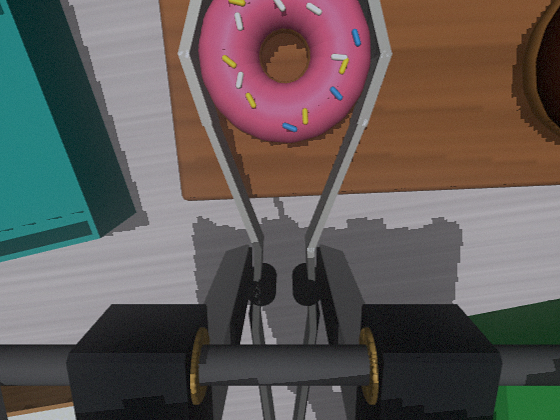

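The jaws are closed around the doughnut, with its centre at (287,55). The opening is 32.8 mm, as expected. Lifting.

>>> step_arm(plan=[{"dx": 0,"dy": 0,"dz": -0.05,"rx": 0,"ry": 0,"rz": 0,"claw": 0.75},{"dx": 0,"dy": 0,"dz": -0.1,"rx": 0,"ry": 0,"rz": 0,"claw": 0.75},{"dx": 0,"dy": 0,"dz": -0.15,"rx": 0,"ry": 0,"rz": 0,"claw": 0.75},{"dx": 0,"dy": 0,"dz": -0.2,"rx": 0,"ry": 0,"rz": 0,"claw": 0.75},{"dx": 0,"dy": 0,"dz": -0.2,"rx": 0,"ry": 0,"rz": 0,"claw": 0.75},{"dx": 0,"dy": 0,"dz": -0.2,"rx": 0,"ry": 0,"rz": 0,"claw": 0.75},{"dx": 0,"dy": 0,"dz": -0.15,"rx": 0,"ry": 0,"rz": 0,"claw": 0.75},{"dx": 0,"dy": 0,"dz": -0.1,"rx": 0,"ry": 0,"rz": 0,"claw": 0.75},{"dx": 0,"dy": 0,"dz": -0.05,"rx": 0,"ry": 0,"rz": 0,"claw": 0.75},{"dx": 0,"dy": 0,"dz": 0,"rx": 0,"ry": 0,"rz": 0,"claw": 0.75}])

```text
time_s: 11.9
ee_pos: [0.5777, 0.1433, 0.1946]
eef_rot: [-3.141, -0.001, -0.146]
force: [0.0, 0.1, -1.4]
grip_width: 0.0323
grip_force: 22.0
```

```bash
python3 look.py w8
```

```text
[0.5774762  0.14325885 0.19383023] [ 3.14153340e+00  1.83165310e-04 -1.45804292e-01] 21.999698281288147 0.032681303315404045 1.8982135902392805
pink px [  199     0   171   143 17079] z [0.20084578 0.20655562 0.20866796]
pink heading frame 0.09510688483715057 -0.001409204676747322 0.03371446207165718 world [0.66691209 0.12896768 0.20654247] mid [ 0.08865959 -0.00131536  0.01041088]
arm -1 1136 [ 0.0952088  -0.03341993  0.01157107]
arm 1 1046 [0.09494252 0.03117441 0.01123796]
```

>>> step_arm(plan=[{"dx": -0.08,"dy": -0.04,"dz": 0,"rx": 0,"ry": 0,"rz": 0,"claw": 0.75},{"dx": -0.17,"dy": -0.08,"dz": 0,"rx": 0,"ry": 0,"rz": 0,"claw": 0.75},{"dx": -0.17,"dy": -0.08,"dz": 0,"rx": 0,"ry": 0,"rz": 0,"claw": 0.75},{"dx": -0.17,"dy": -0.08,"dz": 0,"rx": 0,"ry": 0,"rz": 0,"claw": 0.75},{"dx": -0.17,"dy": -0.08,"dz": 0,"rx": 0,"ry": 0,"rz": 0,"claw": 0.75},{"dx": -0.17,"dy": -0.08,"dz": 0,"rx": 0,"ry": 0,"rz": 0,"claw": 0.75},{"dx": -0.17,"dy": -0.08,"dz": 0,"rx": 0,"ry": 0,"rz": 0,"claw": 0.75},{"dx": -0.17,"dy": -0.08,"dz": 0,"rx": 0,"ry": 0,"rz": 0,"claw": 0.75}])

```text
time_s: 12.75
ee_pos: [0.4593, 0.2217, 0.1936]
eef_rot: [3.141, 0.001, -0.146]
force: [0.5, -0.1, -1.5]
grip_width: 0.0329
grip_force: 22.0
```

>>> step_arm(plan=[{"dx": -0.17,"dy": -0.08,"dz": 0,"rx": 0,"ry": 0,"rz": 0,"claw": 0.75},{"dx": -0.17,"dy": -0.08,"dz": 0,"rx": 0,"ry": 0,"rz": 0,"claw": 0.75},{"dx": -0.17,"dy": -0.08,"dz": 0,"rx": 0,"ry": 0,"rz": 0,"claw": 0.75},{"dx": -0.17,"dy": -0.08,"dz": 0,"rx": 0,"ry": 0,"rz": 0,"claw": 0.75},{"dx": -0.17,"dy": -0.08,"dz": 0,"rx": 0,"ry": 0,"rz": 0,"claw": 0.75},{"dx": -0.17,"dy": -0.08,"dz": 0,"rx": 0,"ry": 0,"rz": 0,"claw": 0.75},{"dx": -0.17,"dy": -0.08,"dz": 0,"rx": 0,"ry": 0,"rz": 0,"claw": 0.75},{"dx": -0.17,"dy": -0.08,"dz": 0,"rx": 0,"ry": 0,"rz": 0,"claw": 0.75},{"dx": -0.09,"dy": -0.04,"dz": 0,"rx": 0,"ry": 0,"rz": 0,"claw": 0.75}])

```text
time_s: 13.65
ee_pos: [0.3255, 0.3101, 0.1939]
eef_rot: [3.142, 0.0, -0.145]
force: [0.4, 0.1, -2.7]
grip_width: 0.0329
grip_force: 22.0
```

>>> step_arm(plan=[{"dx": 0,"dy": 0,"dz": 0,"rx": 0,"ry": 0,"rz": -0.02,"claw": 0.75},{"dx": 0,"dy": 0,"dz": 0,"rx": 0,"ry": 0,"rz": -0.05,"claw": 0.75},{"dx": 0,"dy": 0,"dz": 0,"rx": 0,"ry": 0,"rz": -0.05,"claw": 0.75},{"dx": 0,"dy": 0,"dz": 0,"rx": 0,"ry": 0,"rz": -0.05,"claw": 0.75},{"dx": 0,"dy": 0,"dz": 0,"rx": 0,"ry": 0,"rz": -0.05,"claw": 0.75},{"dx": 0,"dy": 0,"dz": 0,"rx": 0,"ry": 0,"rz": -0.05,"claw": 0.75},{"dx": 0,"dy": 0,"dz": 0,"rx": 0,"ry": 0,"rz": -0.05,"claw": 0.75},{"dx": 0,"dy": 0,"dz": 0,"rx": 0,"ry": 0,"rz": -0.028,"claw": 0.75},{"dx": 0,"dy": 0,"dz": 0,"rx": 0,"ry": 0,"rz": 0,"claw": 0.75},{"dx": 0,"dy": 0,"dz": 0,"rx": 0,"ry": 0,"rz": 0,"claw": 0.75}])

```text
time_s: 14.65
ee_pos: [0.327, 0.3094, 0.1939]
eef_rot: [3.142, -0.0, 0.399]
force: [-0.6, -0.2, -1.6]
grip_width: 0.0326
grip_force: 22.0
```

```bash
python3 look.py w9; python3 - <<'E'
from h import *
c=cam('scene');save('s2',c['img'])
E
```

```text
[0.32699922 0.30941733 0.19394988] [ 3.14157852e+00 -4.83362516e-05  3.99397081e-01] 21.999709010124207 0.03271989256089007 1.8478137416738225
pink px [  199     0   171   143 16961] z [0.20028298 0.2058848  0.20793802]
pink heading frame 0.09456289559602737 -0.0006621707580052316 0.03361086919903755 world [0.41002619 0.34375322 0.20575826] mid [ 0.08797859 -0.0008199   0.00974696]
arm -1 1121 [ 0.09506856 -0.0328571   0.0109    ]
arm 1 1029 [0.09503331 0.03141989 0.01060329]
```

View pics/s2.png

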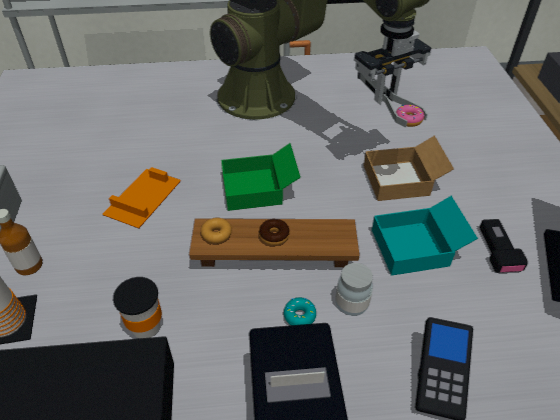

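View pics/w9.png

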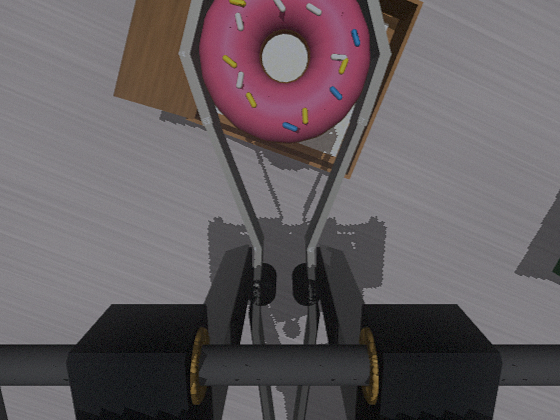

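The doughnut is held over the brown carton at (410,114) in the scene view, and nothing else has moved. It is about 18 mm off centre, so I'll centre it and lower a little.

>>> step_arm(plan=[{"dx": 0.05,"dy": 0.08,"dz": 0.05,"rx": 0,"ry": 0,"rz": 0,"claw": 0.75},{"dx": 0.06,"dy": 0.07,"dz": 0.1,"rx": 0,"ry": 0,"rz": 0,"claw": 0.75},{"dx": 0,"dy": 0,"dz": 0.15,"rx": 0,"ry": 0,"rz": 0,"claw": 0.75},{"dx": 0,"dy": 0,"dz": 0.1,"rx": 0,"ry": 0,"rz": 0,"claw": 0.75},{"dx": 0,"dy": 0,"dz": 0.05,"rx": 0,"ry": 0,"rz": 0,"claw": 0.75},{"dx": 0,"dy": 0,"dz": 0,"rx": 0,"ry": 0,"rz": 0,"claw": 0.75},{"dx": 0,"dy": 0,"dz": 0,"rx": 0,"ry": 0,"rz": 0,"claw": 0.75},{"dx": 0,"dy": 0,"dz": 0,"rx": 0,"ry": 0,"rz": 0,"claw": 0.75},{"dx": 0,"dy": 0,"dz": 0,"rx": 0,"ry": 0,"rz": 0,"claw": 0.75}])

```text
time_s: 15.65
ee_pos: [0.3432, 0.3001, 0.1494]
eef_rot: [-3.141, -0.001, 0.401]
force: [0.5, -0.0, -2.3]
grip_width: 0.0326
grip_force: 22.0
```

```bash
python3 look.py w10; python3 - <<'E'
from h import *
c=cam('scene');P=cloud(c)
k=(P[...,2]>.042)&(P[...,2]<.056)&(P[...,0]>.33)&(P[...,0]<.53)&(P[...,1]>.22)&(P[...,1]<.45)
print(k.sum(),cv2.minAreaRect(P[k][:,:2].astype(np.float32)),np.percentile(P[k],[3,97],axis=0))
E
```

```text
[0.34312698 0.30005505 0.14928869] [-3.14141460e+00 -6.43790076e-04  4.00979728e-01] 21.999768018722534 0.032448255998507744 1.8079426245219081
pink px [  199     0   172   143 17000] z [0.15579239 0.16138609 0.16351133]
pink heading frame 0.094363272190094 -0.0009748244192451239 0.03355765715241432 world [0.42622638 0.33447469 0.16118704] mid [ 0.08808898 -0.00089636  0.00987978]
arm -1 1129 [ 0.09503734 -0.03300853  0.01105619]
arm 1 1045 [0.09509412 0.03136999 0.01073513]
625 ((0.4336617588996887, 0.3441806137561798), (0.14720430970191956, 0.15072813630104065), 3.52760910987854) [[0.36136909 0.27031504 0.04251964]
 [0.50624863 0.41493545 0.05546716]]
```

```bash
python3 -c "
from station import hand_in
print(hand_in())"
```

```text
the job is handed in; nothing more can be done
None
```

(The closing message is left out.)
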